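# Check a warming plate with a contact thermometer

### The job

Take the orange contact thermometer out of its black holder and check the slanted warming plate: set the sprung brass foot inside the red ring, with the thermometer square to the sloping steel face (not simply upright), and press gently so that the foot is pushed about half-way in. Finish while still holding it there, gripped and pressed still on the red ring, with the foot about half in; never press hard, and leave everything else standing where it is.

Things in the scene. Friction and masses are not known exactly. Their poses are not given: they have to be found in the camera images.
- probe_grip (a point): centre of the orange handle of the contact thermometer, which starts upright in the black holder. Handle: square bar 24 x 24 mm, 60 mm long, thin black bands; this point is its middle, 90 mm above the table at the start. Below it a steel shaft (14 mm thick, 36 mm long), then the sprung brass foot, whose end face, foot out, lies 84 mm from this point. About 0.1 kg.
- probe: the contact thermometer; origin at the centre of the underside of the handle. z runs along its axis from foot to handle (up while it stands in the holder), x and y are square to the faces of the handle.
- probe_tip (a point): centre of the flat end face (12 mm across) of the brass foot of the thermometer; it moves with the foot. In the holder, about 6 mm above the table.
- probe_foot (a joint): how far the sprung foot is pushed into the shaft, in m: 0 is fully out, 0.012 fully in. The spring takes 0.5 N per mm: half in (0.006) is 3 N, fully in 6 N, beyond which it is rigid.
- stand: the holder, fixed: a black block 56 x 56 mm on a steel foot 90 x 90 mm, 60 mm high in all, origin at the centre of its underside, z up. The thermometer's shaft hangs in a 19 mm square socket in its middle, the handle resting on its top; lift it straight up by at least 60 mm to clear it.
- warmer_plate: slanted warming plate, fixed: steel face 190 x 250 mm on a grey housing with legs. Origin at the middle of the face, 75 mm above the table; z is the outward normal of the face, y level along its width, x up the slope. Slope always 0.30 rad (17 degrees); the low edge is toward the robot (+-0.45 rad). A rim 8 mm high along the high edge and sides. Red ring on the left half, blue on the right.
- red_spot (a point): centre of the red ring on the steel face: inner diameter 30 mm, outer 42 mm, with a small red dot in the middle; it lies at (0, 0.055, 0) m in the plate's frame.
- rice_spatula: white rice paddle, 231 x 64 mm, 5 mm thick, lying loose behind the work; a bystander.
- rice_portion: wrapped rice ball, 91 x 122 mm, 65 mm high, at the back right; a bystander.
- red_bowl_l: vermilion bowl, 150 mm across, 60 mm high, loose at the front right; a bystander.

How it is judged:
On the way:
1. the thermometer is lifted clear out of its holder (height (world z) of probe_grip above 0.142 m and contact force between probe and stand below 0.1 N and contact force between the fingers and probe above 1 N), for 0.2 s.
At the end, for the whole second after the job is handed in: the thermometer is held in the fingers with its foot on the plate inside the red ring (end face within 9.5 mm of the ring's centre), its axis within 0.12 rad of the normal of the plate, the foot pushed in between 2 and 10 mm (about 1 to 5 N, never over 8 N), free of the holder and still (distance between probe_tip and red_spot below 0.0095 m and angle between the z axis of probe and the z axis of warmer_plate, either way round below 0.12 rad and value of joint probe_foot between 0.002 and 0.01 m and contact force between probe and warmer_plate between 0.5 and 8 N and contact force between probe and stand below 0.1 N and contact force between the fingers and probe above 1 N and linear speed of probe below 0.02 m/s); the arm keeps its last pose, push and grip.
It fails at once if the thermometer is pressed hard on the plate (over 15 N) (contact force between probe and warmer_plate above 15 N).
It fails at once if a bystander is shoved more than 20 mm (distance of any of rice_spatula, rice_portion, red_bowl_l from where it was at the start of the episode above 0.02 m).
It also fails if it takes over 35 s, if anything falls off the work surface, if the arm or the gripper's body presses on something with over 40 N, if the wrist force passes 120 N, or if a joint passes its speed limit or range.

### The arm

A 6-joint arm with a two-finger parallel gripper is mounted at the origin on a cart in front of the work surface, level with it; the furniture and walls round the work are solid. World frame = base frame: x ahead of the robot, y to its left, z up, the work surface at z = 0. Lengths are in m, angles in rad, forces in N, time in s.
With the tool pointing down it reaches from about 0.225 to 0.725 m from the base axis. Payload 3.1 kg.
Tool frame: the origin (TCP) lies at the very end of the fingers, on their centre line; the grasp point (between the pads) lies arm.grip_point_offset behind it (arm.grip_point_offset is the distance from the TCP to the grasp point, in m); z points along the fingers, y is the line along which they close (so a half turn about z gives the same grasp; the last joint's range is limited). The gripper opens to 85 mm and grips with 20 to 120 N. Pads are 22 mm wide; open, the fingers measure 114 mm over their backs; the gripper's body (76 mm by 85 mm) begins 54 mm behind the grasp point. The pads swing forward as they close: fully open they stand 13 mm farther back than shut.
Start: joints at [-1.282, 0.048, 0.099, 1.622, 0, 1.443], TCP at [0.213, -0.48, 0.231] pointing down, gripper open.
Joint ranges: [-2.91, 2.91], [-0.99, 1.94], [-1.21, 1.42], [-2.12, 2.29], [-1.49, 1.47], [-3.14, 3.14]. Speed limits (rad/s): [2.79, 2.79, 3.14, 3.14, 3.14, 3.14].

### API

Orientations are given as a unit quaternion [w, x, y, z].
In Python, from workcell import arm gives the robot as it stands. The module is installed in compiled form; this text tells all that it offers.
- The arm moves only by the tool step_arm, never from a script. Its argument "steps" is a list of rows, each a list of 7 numbers: the shift along the tool's x, y, z in units of 0.25 m (1.0 is 0.25 m), then the turn, a rotation vector about the tool's x, y, z in units of 30 degrees (1.0 is 30 degrees), then the closure, from -1 (fully open) to 1 (shut). In form: [[x, y, z, wx, wy, wz, gripper], ...]. A call has 1 to 12 rows; each row shifts and turns the commanded pose from where the row before left it, along the tool's axes as they then stand; what a row does not reach is not made up. A row lasts 1/10 s, in which the tool goes at most 50 mm and 8.59 degrees, less where a joint would pass 70% of its speed; a pose out of reach is approached as far as the arm can. A call with a number of a shift or a turn outside -1 to 1 is refused whole. A call with a gripper value outside its range is refused whole. The fingers move at their own pace and stop on an object; "squeeze" is the grip in N (left out, the last holds). Time passes only in rows, so rows that do not move let the fingers close. It gives the time, the measured TCP pose, the force, the opening and the grip force at its end, in the units of the state.
- arm.get_state(): the state, without advancing time (a new reading comes with each control period).
- arm.read_camera(name): name is "scene" or "top"; returns a dict with "pixels" (420x560x3 uint8, red, green, blue), "fx", "fy", "cx", "cy" (pixels), "R" (3x3) and "t" (3): a world point X has camera coordinates R X + t. Camera axes: x right, y down, z forward; pixel columns grow to the right and rows downward; lengths in m; the calibration is good to about 2 mm. A picture is of the moment at which its call begins. There is no depth.
- arm.close_job(): hands the job in; it is judged then, once.
The state is a dict: "t": time; "joints": joint angles; "qvel": joint speeds; "joint_efforts": joint torques, N m; "eef_pos": TCP position; "ee_rot": TCP orientation; "ft_force": force on the tool from outside, world axes, zero at the start; "moment": the same for the moment, N m; "finger_gap": opening from 0.0 (shut) to 1.0 (fully open); "gripper_force": force on a finger pad.
Only numpy, scipy, OpenCV 4.12 (cv2) and the standard library are available. Lean on these libraries where they do the work, as an engineer would, in place of code of your own. Each camera call takes 0.05 s, during which the arm holds its last target. There are 200 camera calls.

## Working session

There is one attempt and no reset: what is moved stays moved. The work goes in short steps, Python scripts to look and compute and a tool call to move; the robot and the scene stay as the last step left them, time stands still between calls to the robot, and variables do not carry over. Pictures are saved under pics/ and viewed, at most 10 in all, crops included, and the job is handed in when it is done.

Besides the shell and the picture viewer there is one more tool, called after ">>>" as name(argument=value, ...), one argument or row to a line, values as JSON. step_arm: Moves the arm, as the interface text tells. Shifts and turns lie within -1 to 1; 1 stands for 0.25 m of shift or 30 degrees of turn. Its arguments: {"type":"object","properties":{"steps":{"type":"array"},"squeeze":{"type":"number"}},"required":["steps"]}

```bash
mkdir -p pics; python3 - <<'E'
from workcell import arm
import cv2,pickle
d={}
for n in("scene","top"):
    c=arm.read_camera(n);d[n]=c;cv2.imwrite(f"pics/{n}0.png",c["pixels"][:,:,::-1]);print(n,c["fx"],c["fy"],c["cx"],c["cy"],c["R"],c["t"])
pickle.dump(d,open("cam.pkl","wb"))
print(arm.get_state(),arm.grip_point_offset)
E
```

```text
scene 419.85700616098256 419.85700616098256 276.7966141294468 207.47994801740222 [[-5.38967711e-01  8.42326041e-01 -8.04387516e-04]
 [ 3.38753177e-01  2.15878862e-01 -9.15774318e-01]
 [-7.71206906e-01 -4.93845277e-01 -4.01692359e-01]] [ 0.44439181 -0.06752202  1.61373686]
top 481.0337205628753 481.0337205628753 283.69583049729385 204.86132453075177 [[-0.16795487 -0.9857811  -0.00517632]
 [-0.95797389  0.16445132 -0.23503573]
 [ 0.23254503 -0.03451662 -0.97197295]] [-0.06964339  0.56692877  1.57368343]
{'t': 0.1, 'joints': array([-1.28178233e+00,  4.86528255e-02,  9.77584283e-02,  1.62201880e+00,
        7.42061167e-09,  1.44299528e+00]), 'qvel': array([-5.62537199e-04, -3.16416289e-03,  3.60932188e-03,  3.51752963e-04,
       -1.18503257e-03,  4.94941428e-05]), 'joint_efforts': array([ 2.32186532e-03, -3.39847684e+01,  3.20937288e+01,  1.57886103e-02,
       -2.47561993e-04, -5.93722937e-08]), 'eef_pos': array([ 0.21237423, -0.47951791,  0.23024861]), 'ee_rot': array([-1.05499638e-03,  9.78361094e-01,  2.06902028e-01, -8.52204727e-05]), 'ft_force': array([-0.92189268, -0.04157603, -0.4101553 ]), 'moment': array([ 0.02618475, -0.00457306, -0.04105669]), 'gripper_force': 0.0, 'finger_gap': 0.999256875387478} 0.0187
```

View pics/scene0.png

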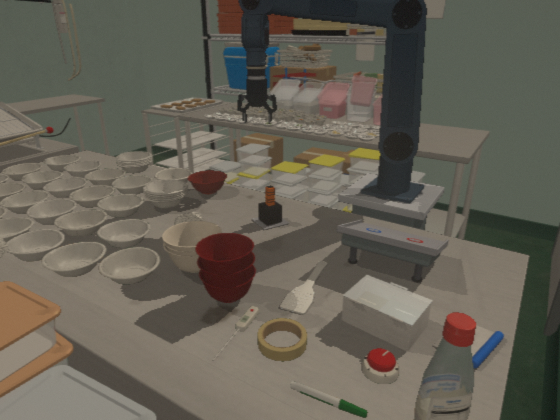

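View pics/top0.png

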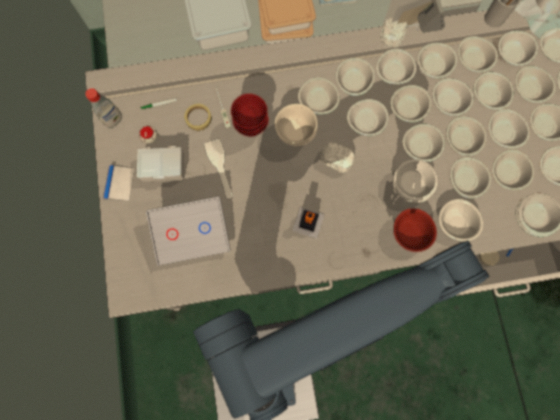

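The top picture shows the thermometer at about (310,218), the plate centred near (189,231), the red ring at (172,234) and the blue ring at (205,228). The scene picture has the thermometer at (270,205) and the red ring at (415,240). I'll enlarge both.

```bash
python3 - <<'E'
import cv2,pickle,numpy as np
d=pickle.load(open("cam.pkl","rb"))
def cr(n,x,y,w,h,s):return cv2.resize(d[n]["pixels"][y:y+h,x:x+w,::-1],None,fx=s,fy=s,interpolation=cv2.INTER_CUBIC)
a=np.hstack([cr("top",140,190,100,75,4),cr("top",285,190,50,75/1 and 75,4)]) 
b=np.hstack([cr("scene",335,210,120,75,4),cr("scene",250,175,30,75,4)])
b=b[:, :a.shape[1]]; a=a[:,:b.shape[1]]
cv2.imwrite("pics/crop.png",np.vstack([a,b]));print(a.shape)
E
```

```text
(300, 600, 3)
```

View pics/crop.png

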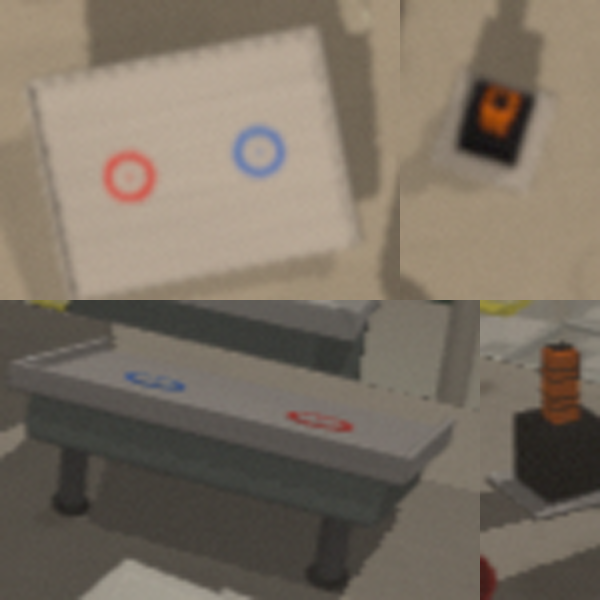

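The crops show the red ring at top (172.1,233.9) and scene (414.6,240.1), and the blue at top (204.5,227.5) and scene (373.4,229.9). The black block's top corners are at crop (478,80), (535,92), (520,165) and (460,152), and the handle middle is at scene (270.1,195.6).

```bash
cat >h.py <<'E'
import numpy as np,pickle
d=pickle.load(open("cam.pkl","rb"))
def ray(n,u,v):
    c=d[n];R=np.array(c["R"]);t=np.array(c["t"]);return -R.T@t,R.T@np.array([(u-c["cx"])/c["fx"],(v-c["cy"])/c["fy"],1])
def atz(n,u,v,z):
    o,r=ray(n,u,v);return o+r*(z-o[2])/r[2]
def tri(a,b):
    A=[];B=[]
    for n,u,v in(a,b):
        o,r=ray(n,u,v);r=r/np.linalg.norm(r);P=np.eye(3)-np.outer(r,r);A.append(P);B.append(P@o)
    return np.linalg.lstsq(np.vstack(A),np.hstack(B),rcond=None)[0]
def proj(n,X):
    c=d[n];p=np.array(c["R"])@X+c["t"];return c["fx"]*p[0]/p[2]+c["cx"],c["fy"]*p[1]/p[2]+c["cy"]
E
python3 - <<'E'
from h import *
np.set_printoptions(precision=4,suppress=True)
r,b=("top",172.1,233.9),("top",204.5,227.5);rs,bs=("scene",414.6,240.1),("scene",373.4,229.9)
for a,c in((r,rs),(b,bs)): print(atz(*a,.075),atz(*c,.075),tri(a,c))
f=lambda x,y:("top",285+(x-400+.5)/4-.5,190+(y+.5)/4-.5)
C=[atz(*f(*p),.06) for p in((478,80),(535,92),(520,165),(460,152))];print(np.array(C),np.mean(C,0))
F=[atz(*f(*p),.0) for p in((470,62),(553,92),(525,192),(432,163))];print(np.mean(F,0))
for i in range(4):
    for Q in(C,F):
        e=Q[(i+1)%4]-Q[i];print(np.degrees(np.arctan2(e[1],e[0]))%90,np.linalg.norm(e))
print(atz("scene",270.1,195.6,.09),atz(*f(503,95),.12),tri(("scene",270.1,186.1),f(503,95)))
E
```

```text
[0.5098 0.2214 0.075 ] [0.5098 0.2202 0.075 ] [0.5099 0.2208 0.0752]
[0.5131 0.1115 0.075 ] [0.5112 0.1097 0.075 ] [0.5131 0.1108 0.0761]
[[ 0.5205 -0.2305  0.06  ]
 [ 0.5019 -0.2765  0.06  ]
 [ 0.4419 -0.2524  0.06  ]
 [ 0.4615 -0.2043  0.06  ]] [ 0.4815 -0.2409  0.06  ]
[ 0.4895 -0.2423  0.    ]
68.0445090363406 0.0496534106632047
59.805904608536395 0.07816385261498585
68.0644812879741 0.06471441732611062
64.03525269446268 0.09330913298056231
67.82524269222125 0.05186491651065028
62.68077327610348 0.08519282447472669
66.10161478523351 0.0645530416268189
59.78218380226123 0.09732788014692086
[ 0.4861 -0.2415  0.09  ] [ 0.4913 -0.2439  0.12  ] [ 0.4894 -0.2416  0.1234]
```

>>> step_arm(
  steps=[
    [0.139,-0.042,0.012,0,0,0,-1],
    [0.139,-0.042,0.012,0,0,0,-1],
    [0.139,-0.042,0.012,0,0,0,-1],
    [0.139,-0.042,0.012,0,0,0,-1],
    [0.139,-0.042,0.012,0,0,0,-1],
    [0.139,-0.042,0.012,0,0,0,-1],
    [0.139,-0.042,0.012,0,0,0,-1],
    [0.139,-0.042,0.012,0,0,0,-1],
    [0.139,-0.042,0.012,0,0,0,-1],
    [0.139,-0.042,0.012,0,0,0,-1],
  ],
)

```text
t: 1.1
eef_pos: [0.4885, -0.242, 0.2005]
ee_rot: [-0.0, 0.978, 0.207, -0.0]
ft_force: [0.4, -1.2, -0.1]
finger_gap: 0.997
gripper_force: 0.0
```

>>> step_arm(
  steps=[
    [0,0,0,0,0,-0.235,-1],
    [0,0,0,0,0,-0.235,-1],
    [0,0,0,0,0,-0.235,-1],
    [0,0,0,0,0,-0.235,-1],
    [0,0,0,0,0,-0.235,-1],
    [0,0,0,0,0,-0.235,-1],
    [0,0,0,0,0,0,-1],
    [0,0,0,0,0,0,-1],
  ],
  squeeze=40,
)

```text
t: 1.9
eef_pos: [0.4876, -0.2432, 0.2008]
ee_rot: [-0.0, 0.838, 0.545, -0.0]
ft_force: [0.1, 0.6, 0.3]
finger_gap: 0.995
gripper_force: 0.0
```

>>> step_arm(
  steps=[
    [0,0,0.08,0,0,0,-1],
    [0,0,0.08,0,0,0,-1],
    [0,0,0.08,0,0,0,-1],
    [0,0,0.08,0,0,0,-1],
    [0,0,0.08,0,0,0,-1],
    [0,0,0.056,0,0,0,-1],
    [0,0,0.05,0,0,0,-1],
    [0,0,0,0,0,0,-1],
  ],
)

```text
t: 2.7
eef_pos: [0.4865, -0.2425, 0.0726]
ee_rot: [-0.002, 0.838, 0.546, -0.001]
ft_force: [-0.1, 1.4, 0.3]
finger_gap: 1.004
gripper_force: 0.0
```

```bash
cat >snap.py <<'E'
from workcell import arm
import cv2,numpy as np,sys
a=list(map(int,sys.argv[2:]))
def cr(n,x,y,w,h,s):
    return cv2.resize(arm.read_camera(n)["pixels"][y:y+h,x:x+w,::-1],None,fx=s,fy=s,interpolation=cv2.INTER_CUBIC)
cv2.imwrite(sys.argv[1],np.hstack([cr("top",a[0],a[1],66,100,6),cr("scene",a[2],a[3],66,100,6)]))
E
python3 snap.py pics/g1.png 275 165 240 140
```

```text
(no output)
```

View pics/g1.png

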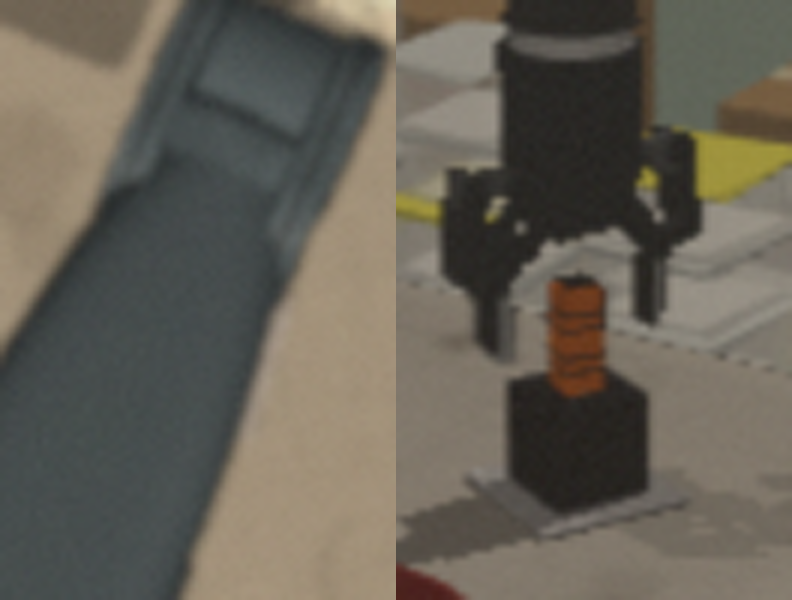

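The fingers straddle the handle (crop x 495 and 650, handle at 577), so it is well centred. I'll close and then lift.

>>> step_arm(
  steps=[
    [0,0,0,0,0,0,1],
    [0,0,0,0,0,0,1],
    [0,0,0,0,0,0,1],
    [0,0,0,0,0,0,1],
    [0,0,0,0,0,0,1],
    [0,0,0,0,0,0,1],
    [0,0,0,0,0,0,1],
    [0,0,0,0,0,0,1],
    [0,0,0,0,0,0,1],
    [0,0,0,0,0,0,1],
  ],
  squeeze=40,
)

```text
t: 3.8
eef_pos: [0.488, -0.2436, 0.0753]
ee_rot: [0.0, 0.838, 0.546, 0.0]
ft_force: [-1.5, -0.3, 4.8]
finger_gap: 0.277
gripper_force: 40.7
```

>>> step_arm(
  steps=[
    [0,0,-0.04,0,0,0,1],
    [0,0,-0.06,0,0,0,1],
    [0,0,-0.06,0,0,0,1],
    [0,0,-0.06,0,0,0,1],
    [0,0,-0.06,0,0,0,1],
    [0,0,-0.06,0,0,0,1],
    [0,0,-0.06,0,0,0,1],
    [0,0,-0.06,0,0,0,1],
    [0,0,-0.06,0,0,0,1],
    [0,0,-0.04,0,0,0,1],
    [0,0,0,0,0,0,1],
    [0,0,0,0,0,0,1],
  ],
)

```text
t: 5.0
eef_pos: [0.4878, -0.2434, 0.2148]
ee_rot: [-0.0, 0.838, 0.546, -0.0]
ft_force: [0.1, 0.2, -1.4]
finger_gap: 0.275
gripper_force: 40.4
```

```bash
python3 - <<'E'
from h import *
from workcell import arm
from scipy.spatial.transform import Rotation as Ro
np.set_printoptions(precision=4,suppress=True)
s=arm.get_state();q=s["ee_rot"];R=Ro.from_quat([*q[1:],q[0]])
red=np.array([.510,.221,.075]);yaw=.025
n=np.array([-np.sin(.3)*np.cos(yaw),-np.sin(.3)*np.sin(yaw),np.cos(.3)]);py=np.array([-np.sin(yaw),np.cos(yaw),0])
T=Ro.from_matrix(np.c_[py,np.cross(-n,py),-n])
print("rotvec units",np.degrees((R.inv()*T).as_rotvec())/30)
for h in(.150,.100,.078):
    p=red+n*(h-.0187); print(h,p,"tool-frame now",R.inv().apply(p-s["eef_pos"])/.25,"in target frame",T.inv().apply(p-s["eef_pos"])/.25)
c=T.as_quat();print(c[[3,0,1,2]],s["joints"],s["finger_gap"],s["eef_pos"],s["ft_force"])
E
python3 snap.py pics/g2.png 275 165 240 110
```

```text
rotvec units [-0.5637  0.1262 -0.8354]
0.15 [0.4712 0.22   0.2004] tool-frame now [ 1.6691 -0.8094  0.0574] in target frame [ 1.8549 -0.036   0.0489]
0.1 [0.486  0.2204 0.1527] tool-frame now [ 1.6943 -0.7559  0.2484] in target frame [ 1.8549 -0.036   0.2489]
0.078 [0.4925 0.2206 0.1317] tool-frame now [ 1.7054 -0.7324  0.3325] in target frame [ 1.8549 -0.036   0.3369]
[0.1043 0.6904 0.7079 0.107 ] [-0.5859  0.0973  0.1184  1.5919 -0.      1.4007] 0.27527170378605864 [ 0.4878 -0.2434  0.2148] [ 0.1484  0.2095 -1.3765]
```

View pics/g2.png

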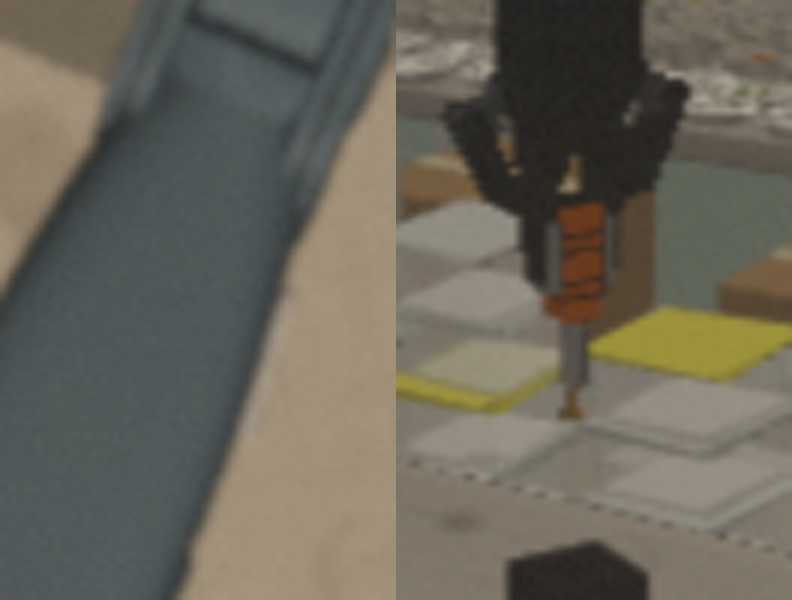

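The thermometer is out of the holder, with its handle top at crop (581,205) and tip at (570,415). It leans slightly in the image, so I'll measure the tilt above the plate.

>>> step_arm(
  steps=[
    [0.139,-0.067,0.005,0,0,0,1],
    [0.139,-0.067,0.005,0,0,0,1],
    [0.139,-0.067,0.005,0,0,0,1],
    [0.139,-0.067,0.005,0,0,0,1],
    [0.139,-0.067,0.005,0,0,0,1],
    [0.139,-0.067,0.005,0,0,0,1],
    [0.139,-0.067,0.005,0,0,0,1],
    [0.139,-0.067,0.005,0,0,0,1],
    [0.139,-0.067,0.005,0,0,0,1],
    [0.139,-0.067,0.005,0,0,0,1],
    [0.139,-0.067,0.005,0,0,0,1],
    [0.139,-0.067,0.005,0,0,0,1],
  ],
  squeeze=70,
)

```text
t: 6.3
eef_pos: [0.4714, 0.2207, 0.1986]
ee_rot: [-0.0, 0.838, 0.546, -0.001]
ft_force: [0.7, -0.4, -1.0]
finger_gap: 0.27
gripper_force: 71.4
```

>>> step_arm(
  steps=[
    [0,0,0,-0.113,0.025,-0.167,1],
    [0,0,0,-0.113,0.025,-0.167,1],
    [0,0,0,-0.113,0.025,-0.167,1],
    [0,0,0,-0.113,0.025,-0.167,1],
    [0,0,0,-0.113,0.025,-0.167,1],
    [0,0,0,0,0,0,1],
    [0,0,0,0,0,0,1],
    [0,0,0,0,0,0,1],
  ],
)

```text
t: 7.1
eef_pos: [0.4727, 0.2193, 0.1998]
ee_rot: [0.105, 0.691, 0.707, 0.107]
ft_force: [0.6, 0.4, -1.7]
finger_gap: 0.27
gripper_force: 71.5
```

```bash
python3 snap.py pics/g3.png 140 180 385 150; cat >plan.py <<'E'
from h import *
from workcell import arm
from scipy.spatial.transform import Rotation as Ro
np.set_printoptions(precision=4,suppress=True)
s=arm.get_state();q=s["ee_rot"];R=Ro.from_quat([*q[1:],q[0]])
red=np.array([.510,.221,.075]);yaw=.025
n=np.array([-np.sin(.3)*np.cos(yaw),-np.sin(.3)*np.sin(yaw),np.cos(.3)]);py=np.array([-np.sin(yaw),np.cos(yaw),0])
T=Ro.from_matrix(np.c_[py,np.cross(-n,py),-n])
g=s["eef_pos"]-R.apply([0,0,.0187])
E
python3 - <<'E'
from plan import *
print("rot units",np.degrees((R.inv()*T).as_rotvec())/30,s["eef_pos"],s["ft_force"])
for l in(-.03,.03,.084,.088): print(l,[np.round(proj(k,g+R.apply([0,0,l])),1) for k in("scene","top")])
print("red",proj("scene",red),"x+10mm tip",proj("scene",g+R.apply([.01,0,.084])))
E
```

```text
rot units [ 0.0006  0.0017 -0.0024] [0.473  0.2193 0.2001] [ 0.0397  0.2084 -0.0796]
-0.03 [array([428.9, 171.3]), array([161.6, 240.3])]
0.03 [array([424. , 194.8]), array([165.5, 237.8])]
0.084 [array([419.6, 215.6]), array([168.7, 235.7])]
0.088 [array([419.3, 217.1]), array([169. , 235.5])]
red (np.float64(414.89545000250064), np.float64(240.20479268444456)) x+10mm tip (np.float64(423.6198883365983), np.float64(216.4162195790387))
```

View pics/g3.png

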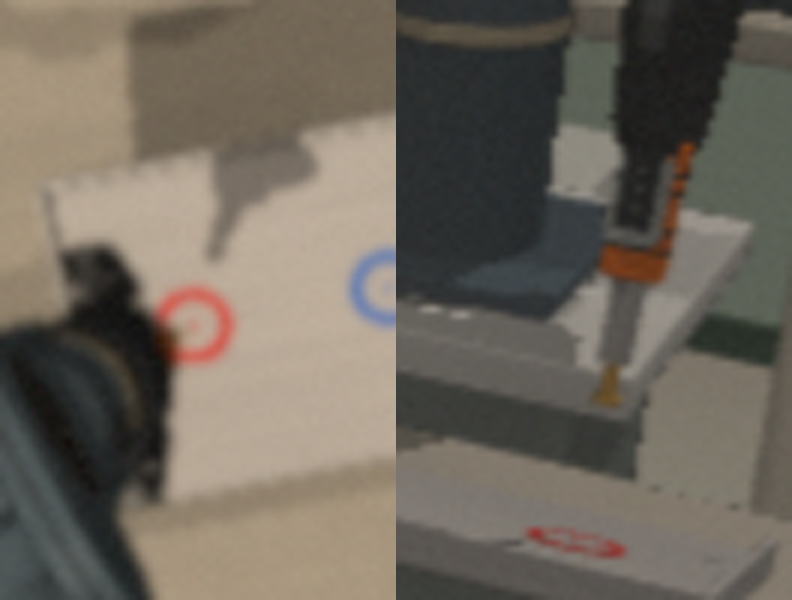

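Shaft direction and tip match the predicted pose: the tip is at scene (419.4,216.8), about 87 mm beyond the grasp point, with no visible tilt. The ring is unchanged.

```bash
python3 - <<'E'
from plan import *
tip=g+R.apply([0,0,.087]);print(tip,"to red, tool units",R.inv().apply(red-tip)/.25,"m",R.inv().apply(red-tip))
E
```

```text
[0.4932 0.2198 0.1348] to red, tool units [ 0.0034 -0.0066  0.2485] m [ 0.0009 -0.0017  0.0621]
```

>>> step_arm(
  steps=[
    [0.003,-0.006,0.04,0,0,0,1],
    [0,0,0.04,0,0,0,1],
    [0,0,0.04,0,0,0,1],
    [0,0,0.04,0,0,0,1],
    [0,0,0.03,0,0,0,1],
    [0,0,0.02,0,0,0,1],
    [0,0,0,0,0,0,1],
    [0,0,0,0,0,0,1],
    [0,0,0,0,0,0,1],
  ],
)

```text
t: 8.1
eef_pos: [0.4868, 0.2205, 0.15]
ee_rot: [0.105, 0.69, 0.708, 0.107]
ft_force: [-0.1, 0.1, -0.8]
finger_gap: 0.274
gripper_force: 71.5
```

```bash
python3 snap.py pics/g4.png 140 180 385 160; python3 - <<'E'
from plan import *
tip=g+R.apply([0,0,.087]);print("to red m",R.inv().apply(red-tip),proj("scene",tip),proj("scene",red))
F=[]
for i in range(6): arm.read_camera("top");F.append(T.inv().apply(arm.get_state()["ft_force"]))
print(np.mean(F,0),np.std(F,0),(R.inv()*T).magnitude())
E
```

```text
to red m [-0.0001 -0.0001  0.0103] (np.float64(415.72468130620746), np.float64(236.36765500442255)) (np.float64(414.89545000250064), np.float64(240.20479268444456))
[ 0.0422 -0.0803  1.0702] [0.3489 0.3198 0.3698] 0.001863534381893335
```

View pics/g4.png

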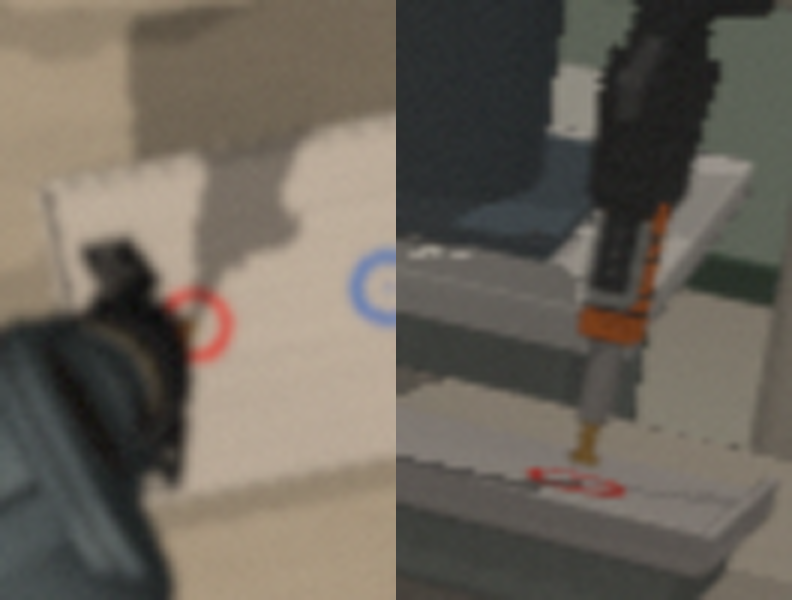

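The tip is at scene (415.8,236) just above the ring centre (414.8,240), as predicted. Next is a slow press.

>>> step_arm(
  steps=[
    [0,0,0.012,0,0,0,1],
    [0,0,0.012,0,0,0,1],
    [0,0,0.01,0,0,0,1],
    [0,0,0.008,0,0,0,1],
    [0,0,0.008,0,0,0,1],
    [0,0,0,0,0,0,1],
    [0,0,0,0,0,0,1],
    [0,0,0,0,0,0,1],
  ],
)

```text
t: 9.3
eef_pos: [0.4899, 0.2204, 0.1374]
ee_rot: [0.105, 0.69, 0.708, 0.107]
ft_force: [-2.2, -0.5, 0.3]
finger_gap: 0.276
gripper_force: 71.8
```

```bash
cat >f.py <<'E'
from plan import *
F=[];P=[]
for i in range(10):
    arm.read_camera("top");s=arm.get_state();F.append(T.inv().apply(s["ft_force"]));P.append(s["eef_pos"])
g=np.mean(P,0)-R.apply([0,0,.0187])
print("to red m",R.inv().apply(red-g-R.apply([0,0,.087])),"force",np.mean(F,0),np.std(F,0))
E
python3 f.py
```

```text
to red m [ 0.0001  0.0006 -0.0028] force [-0.2309 -1.4765 -0.946 ] [0.5136 0.4554 0.5971]
```

>>> step_arm(
  steps=[
    [0,0,0.005,0,0,0,1],
    [0,0,0.005,0,0,0,1],
    [0,0,0,0,0,0,1],
    [0,0,0,0,0,0,1],
    [0,0,0,0,0,0,1],
  ],
)

```text
t: 10.3
eef_pos: [0.4909, 0.2205, 0.1351]
ee_rot: [0.105, 0.69, 0.708, 0.107]
ft_force: [-1.2, 0.8, 2.7]
finger_gap: 0.269
gripper_force: 71.9
```

```bash
python3 f.py; python3 snap.py pics/g5.png 140 180 385 160
```

```text
to red m [ 0.0001  0.0004 -0.0053] force [-0.2114 -1.3596 -2.5672] [0.516  0.5364 0.4435]
```

View pics/g5.png

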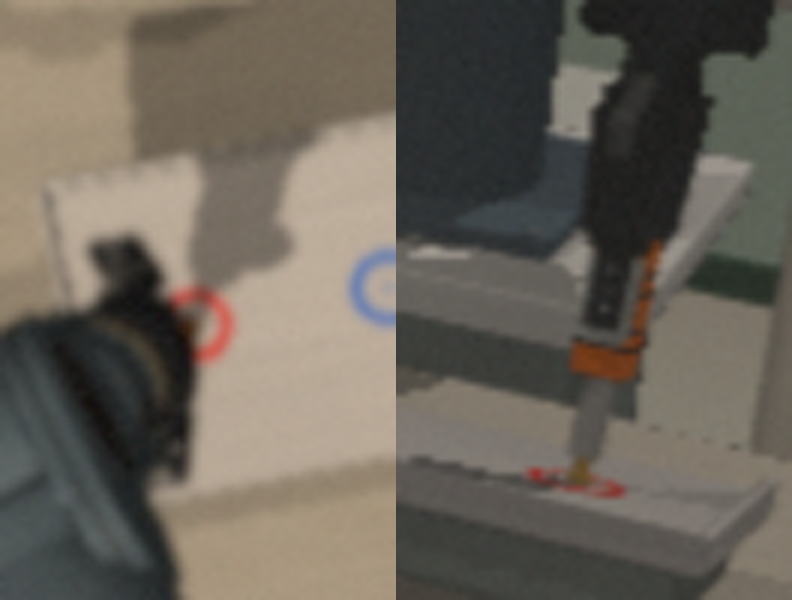

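The foot sits at the ring centre (scene crop (579,483)), square to the face. The press is about 3.6 N, so the foot is roughly half in.

```bash
python3 -c "
from workcell import arm;print(arm.close_job())"
```

```text
the job is handed in; nothing more can be done
None
```

I handed the job in with the thermometer still gripped, its foot at the centre of the red ring, square to the plate and pressed at about 3.6 N (foot roughly 5–7 mm in); `close_job()` gave no verdict.

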